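# Set up the wall-length jig and hold its sprung gauge rod at the mark

## Robot

A 6-joint arm with a two-finger parallel gripper is mounted at the origin on the work surface. World frame = base frame: x ahead of the robot, y to its left, z up, the work surface at z = 0. Lengths are in mm, angles in rad, forces in N, time in s.
With the tool pointing down it reaches from about 375 to 975 mm from the base axis. Payload 3.8 kg.
Tool frame: the origin (TCP) lies between the finger pads; the fingertips stand 19 mm ahead of it and the grasp point (between the pads) is the TCP (arm.tcp_to_tips is the z of the fingertips in the tool frame, in mm); z points along the fingers, y is the line along which they close (so a half turn about z gives the same grasp; the last joint's range is limited). The gripper opens to 88 mm and grips with 3 to 60 N. Pads are 18 mm wide; open, the fingers measure 123 mm over their backs; the gripper's body (75 mm by 187 mm) begins 45 mm behind the grasp point.
Start: joints at [1.285, 0.264, 1.604, -0, 1.274, -0.037], TCP at [166.211, 654.211, 257.706] pointing down, gripper open.
Joint ranges: [-2.63, 2.63], [-0.94, 2.18], [0.31, 2.57], [-1.31, 4.45], [0, 2.66], [-2.55, 2.55]. Speed limits (rad/s): [2.57, 2.57, 3.14, 3.14, 3.14, 3.14].

## Interface

Orientations are given as a unit quaternion [x, y, z, w].
In Python, from plant import arm gives the robot as it stands. The module is installed in compiled form; this text tells all that it offers.
- The arm moves only by the tool servo_tool, never from a script. Its argument "increments" is a list of rows, each an object of numbers: "dx", "dy", "dz": the shift along the tool's x, y, z in mm; "turn": the turn about the tool's z in degrees. A call has 1 to 8 rows; each row is the pose to reach, as a shift and turn from the pose commanded when the call began, along the tool's axes at that moment; what a row does not reach only later rows make up. A row lasts 1/8 s, in which the tool goes at most 62.5 mm and 10.7 degrees, less where a joint would pass 70% of its speed; a pose out of reach is approached as far as the arm can. A call with a gripper value outside its range is refused whole. "claw" is the opening, from -1 (shut) to 1 (fully open), set as the call begins (left out, the last holds). The fingers move at their own pace and stop on an object; "grip_force" is the grip in N (left out, the last holds). Time passes only in rows, so rows that repeat a pose let the fingers close. It gives the time, the measured TCP pose, the force, the opening and the grip force at its end, in the units of the state.
- arm.read_state(): the state, without advancing time (a new reading comes with each control period).
- arm.capture(name): name is "scene" or "top" or "wrist"; returns the picture (384x512x3 uint8, red, green, blue); there is no depth.
- arm.camera_info(name): a dict with "camera_matrix" (3x3 intrinsics, pixels), "rvec" (rotation vector, rad) and "tvec" (3), from world to camera coordinates, as OpenCV has them; the wrist camera has in their place "hand_eye" (4x4, takes a point from camera to tool coordinates, whose origin is the TCP and whose axes are the flange's). Camera axes: x right, y down, z forward; pixel columns grow to the right and rows downward; lengths in mm; the calibration is good to about 2 mm. A picture is of the moment at which its call begins: read the wrist's pose just before it. camera_info takes no time and is no camera call.
- arm.close_job(): hands the job in; it is judged then, once.
The state is a dict: "time": time; "joint_pos": joint angles; "joint_velocities": joint speeds; "tau": joint torques, N m; "tool_pos": TCP position; "ee_rot": TCP orientation; "contact_force": force on the tool from outside, world axes, zero at the start; "moment": the same for the moment, N m; "finger_gap": finger opening in mm; "finger_force": force on a finger pad.
Only numpy, scipy, OpenCV 4.12 (cv2) and the standard library are available. Lean on these libraries where they do the work, as an engineer would, in place of code of your own. Each camera call takes 0.05 s, during which the arm holds its last target. There are 200 camera calls.

## Task

Get the model-house jig ready for gluing: slip the red sleeve over the red pin and the blue sleeve over the blue pin, fully down, and let go of them. Then pull the telescoping gauge rod out of its tube by its orange handle, against its spring, until the middle of the green band on the rod is at the tube's mouth, and finish while still holding it there with the gripper, so that the wall can be glued to length. Leave the yellow spare sleeve and everything else on the bench where it is.

Things in the scene. Friction and masses are not known exactly. Their poses are not given: they have to be found in the camera images.
- jig: Fixed plywood base board, 170 mm (x) by 250 mm (y), 12 mm thick, screwed to the bench, carrying a white tube (22 mm outside diameter, axis 45 mm above the bench, along the board's x, at y = 0) and the two pins. Origin: on the bench under the tube's axis, 65 mm from the board's front edge (the board spans x -65 to +105 mm). -x is the direction in which the rod pulls out, roughly towards the robot
- tube_mouth (a point): Centre of the tube's open front end, 45 mm above the bench; same axes as the jig
- length_mark (a point): Middle of the green band (12 mm long) round the 12 mm steel rod, on the rod's axis. At the start the band is hidden in the tube, 60 mm behind the mouth; it moves with the rod and should end at tube_mouth
- gauge_rod (a joint): How far the inner rod is pulled out (m): 0 = at rest, 0.060 = middle of the green band at the tube's mouth, 0.100 = end stop. The inner spring pulls it back with about 5 N at rest and 10.4 N at the mark; let go, it slides home
- rod_handle: The inner rod with its orange handle: an upright round post, 18 mm diameter, top 55 mm above the origin (100 mm above the bench). Origin: on the rod's axis under the post, at the start 40 mm in front of the tube's mouth; there a hub 20 mm wide and long. Axes as the jig's: pulled along -x. Grip the post from above, fingertips above the tube's top (56 mm above the bench)
- pin_red: Red upright fixed pin on the jig board, 14 mm diameter with tapered top, on a red disc 48 mm wide and 3 mm thick. Origin: under the disc, on the board's top, 12 mm above the bench; the pin's top is 55 mm above the origin. It stands 85 mm to one side of the tube's axis, either side
- pin_blue: Blue pin, the same as the red one, on the tube's other side
- seat_red (a point): Centre of the red disc's top face, 15 mm above the bench: a fully seated sleeve has its underside here
- seat_blue (a point): The same on the blue disc
- sleeve_red: Loose red plastic sleeve (tube), 36 mm outside diameter, 20 mm bore, 40 mm tall, about 50 g, standing upright on the bench. Origin: centre of its underside, z up along the bore
- sleeve_blue: Loose blue plastic sleeve, the same as the red one
- sleeve_yellow: Yellow spare sleeve, the same size: not needed, leave it where it stands
- glue_bottle: White bottle with green cap, 48 mm diameter, 130 mm tall, origin under its centre: leave alone
- wall_panel: Biscuit-coloured wall panel lying flat, 100 by 70 by 8 mm, origin under its centre: leave alone
- sweet_tray: Open cardboard tray, 110 by 80 by 30 mm, origin under its centre: leave alone
- spreader: Spatula lying on the bench at the left, handle towards its own -x: leave alone

How it is judged (in metres and radians):
On the way, in this order (a step that is already met when the one before it is completed fails the run):
1. the red sleeve is fully down on the red pin and the blue sleeve on the blue pin, both let go (horizontal distance between sleeve_red and seat_red below 0.007 m and z of sleeve_red in the frame of seat_red between -0.004 and 0.004 m and angle between each of sleeve_red, sleeve_blue's own z axis and vertical below 0.12 rad and contact force between the fingers and sleeve_red below 0.2 N and horizontal distance between sleeve_blue and seat_blue below 0.007 m and z of sleeve_blue in the frame of seat_blue between -0.004 and 0.004 m and contact force between the fingers and sleeve_blue below 0.2 N), for 0.2 s.
2. the fingers hold the rod by its handle with the green band at the tube's mouth (value of joint gauge_rod between 0.053 and 0.067 m and contact force between the fingers and rod_handle above 2 N), for 0.3 s.
At the end, for the whole second after the job is handed in: The fingers hold the rod's handle (contact over 2 N) with the rod still and pulled out 60 mm +/- 7 mm, so that the green band is at the tube's mouth; each sleeve is upright on the pin of its own colour, its underside within 4 mm of the disc's top, not touched by the fingers (all of step 1 and all of step 2 and velocity of joint gauge_rod between -0.01 and 0.01 m/s); the arm keeps its last pose, push and grip.
It fails at once if the yellow sleeve or another bystander is shifted by more than 25 mm (distance of any of sleeve_yellow, glue_bottle, wall_panel, sweet_tray, spreader from where it was at the start of the episode above 0.025 m).
It also fails if it takes over 64 s, if anything falls off the work surface, if the arm or the gripper's body presses on something with over 40 N, if the wrist force passes 120 N, or if a joint passes its speed limit or range.

## Working session

There is one attempt and no reset: what is moved stays moved. The work goes in short steps, Python scripts to look and compute and a tool call to move; the robot and the scene stay as the last step left them, time stands still between calls to the robot, and variables do not carry over. Pictures are saved under pics/ and viewed, at most 10 in all, crops included, and the job is handed in when it is done.

Besides the shell and the picture viewer there is one more tool, called after "Request:" in YAML: its name, and indented under it one key for each argument. servo_tool: Moves the arm, as the interface text tells. Its arguments: {"type":"object","properties":{"increments":{"type":"array","items":{"type":"object","properties":{"dx":{"type":"number"},"dy":{"type":"number"},"dz":{"type":"number"},"turn":{"type":"number"}}}},"claw":{"type":"number"},"grip_force":{"type":"number"}},"required":["increments"]}

```bash
mkdir -p pics
python3 - <<'E'
from plant import arm
import cv2,numpy as np
s=arm.read_state();print(s['time'],s['tool_pos'],s['ee_rot'],s['finger_gap'])
for n in("scene","top"):
    im=arm.capture(n);cv2.imwrite(f"pics/{n}0.png",im[:,:,::-1])
    i=arm.camera_info(n);print(n,i)
print(arm.camera_info("wrist"))
E
```

```text
0.0 [165.99073453 653.56890814 256.40476425] [ 1.24048304e-01  9.92275544e-01 -1.11071915e-03 -1.69962999e-04] 88.13321889176706
scene {'camera_matrix': array([[460.73253409,   0.        , 249.22828411],
       [  0.        , 460.73253409, 194.39982673],
       [  0.        ,   0.        ,   1.        ]]), 'rvec': array([ 1.76443205,  2.06650632, -0.57391807]), 'tvec': array([  84.20997012, -428.02240872, 1920.30853453])}
top {'camera_matrix': array([[371.89700072,   0.        , 257.26059007],
       [  0.        , 371.89700072, 195.6181694 ],
       [  0.        ,   0.        ,   1.        ]]), 'rvec': array([ 2.12232688, -2.15999024,  0.1836049 ]), 'tvec': array([  11.41976202,  564.17055935, 1127.88088007])}
{'camera_matrix': array([[311.40011384,   0.        , 257.48922698],
       [  0.        , 311.40011384, 194.80663238],
       [  0.        ,   0.        ,   1.        ]]), 'hand_eye': array([[-3.10118180e-04, -9.51590761e-01, -3.07367739e-01,
         7.89616583e+01],
       [ 9.99997743e-01, -9.41178080e-04,  1.90488074e-03,
         9.50866341e-02],
       [-2.10195469e-03, -3.07366455e-01,  9.51588905e-01,
        -1.26825058e+02],
       [ 0.00000000e+00,  0.00000000e+00,  0.00000000e+00,
         1.00000000e+00]])}
```

View pics/top0.png

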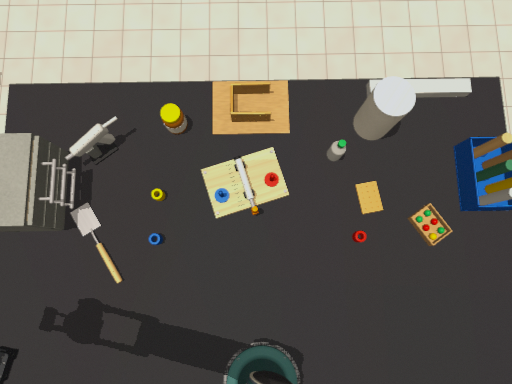

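View pics/scene0.png

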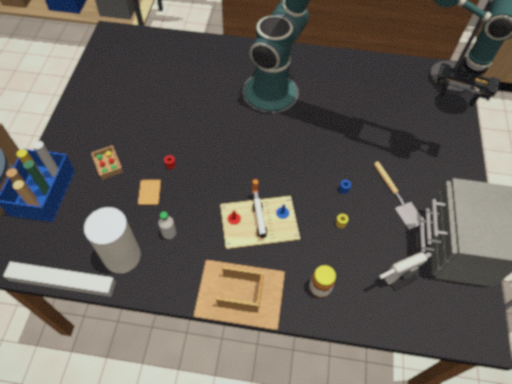

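The top view shows the blue sleeve at (155,239), red sleeve (360,236), yellow (157,194), the jig at (245,182) with the blue pin at (222,195) and red pin at (271,179), and the orange handle at (255,210). The scene view agrees.

```bash
cat > h.py <<'E'
from plant import arm
import cv2,numpy as np
from scipy.spatial.transform import Rotation as R
RNG={'red':[(0,8),(172,180)],'blue':[(100,128)],'yellow':[(24,34)],'orange':[(9,20)]}
def cam(n):
    i=arm.camera_info(n);K=i['camera_matrix']
    if n=='wrist':
        s=arm.read_state();T=np.eye(4);T[:3,:3]=R.from_quat(s['ee_rot']).as_matrix();T[:3,3]=s['tool_pos']
        C=T@i['hand_eye']
    else:
        M=np.eye(4);M[:3,:3]=R.from_rotvec(i['rvec']).as_matrix();M[:3,3]=i['tvec'];C=np.linalg.inv(M)
    return K,C
def shot(n,name=None):
    k=cam(n);im=arm.capture(n)
    if name: cv2.imwrite(f'pics/{name}.png',im[:,:,::-1])
    return im,k
def ray(uv,k,z):
    K,C=k;d=C[:3,:3]@np.linalg.solve(K,[*uv,1]);o=C[:3,3]
    return o+d*(z-o[2])/d[2]
def proj(p,k):
    K,C=k;q=K@(np.linalg.inv(C)@[*p,1])[:3];return q[:2]/q[2]
def blobs(im,col,amin=15,sat=110,val=60):
    h=cv2.cvtColor(im,cv2.COLOR_RGB2HSV);m=0
    for a,b in RNG[col]: m=m|cv2.inRange(h,(a,sat,val),(b,255,255))
    cs,_=cv2.findContours(m,cv2.RETR_EXTERNAL,cv2.CHAIN_APPROX_NONE)
    out=[]
    for c in cs:
        a=cv2.contourArea(c)
        if a>amin:
            (x,y),r=cv2.minEnclosingCircle(c);M=cv2.moments(c)
            out.append((round(M['m10']/M['m00'],1),round(M['m01']/M['m00'],1),a,cv2.boundingRect(c),c))
    return out
def delta(target):
    """tool-axes shift from the present pose to a world TCP target"""
    s=arm.read_state();return R.from_quat(s['ee_rot']).as_matrix().T@(np.array(target)-s['tool_pos'])
E
python3 - <<'E'
from h import *
im,k=shot('top')
for c in RNG:
    for b in blobs(im,c): print(c,b[:4],ray(b[:2],k,20).round(0)[:2],ray(b[:2],k,15).round(0)[:2])
print(R.from_quat(arm.read_state()['ee_rot']).as_matrix().round(3))
E
```

```text
red (359.0, 236.1, 134.0, (352, 230, 15, 13)) [ 433. -320.] [ 433. -321.]
red (425.5, 227.5, 23.5, (423, 225, 6, 6)) [ 456. -534.] [ 457. -536.]
red (434.0, 221.3, 26.0, (431, 219, 7, 6)) [ 476. -563.] [ 476. -566.]
red (271.0, 179.2, 130.5, (265, 173, 13, 14)) [622. -44.] [623. -45.]
blue (155.1, 238.6, 122.0, (148, 233, 15, 12)) [436. 326.] [437. 328.]
blue (221.4, 195.1, 134.0, (215, 188, 14, 15)) [572. 117.] [573. 117.]
blue (475.9, 175.2, 2170.0, (453, 136, 59, 75)) [ 624. -715.] [ 625. -718.]
yellow (432.8, 236.0, 25.5, (430, 233, 7, 7)) [ 429. -555.] [ 429. -557.]
yellow (156.5, 193.7, 101.0, (151, 188, 12, 13)) [580. 326.] [581. 327.]
yellow (499.5, 185.8, 121.5, (485, 179, 27, 14)) [ 588. -788.] [ 588. -792.]
yellow (169.6, 112.5, 297.0, (160, 103, 20, 20)) [855. 289.] [857. 290.]
orange (110.8, 261.8, 62.5, (99, 243, 23, 40)) [367. 463.] [367. 465.]
orange (429.9, 224.4, 1004.5, (408, 203, 45, 43)) [ 466. -549.] [ 466. -551.]
orange (254.5, 212.1, 20.0, (251, 203, 8, 12)) [515.  11.] [516.  11.]
orange (497.8, 159.4, 170.0, (483, 150, 29, 19)) [ 676. -794.] [ 677. -797.]
orange (488.6, 146.3, 256.5, (474, 135, 33, 23)) [ 721. -768.] [ 723. -772.]
orange (175.9, 121.9, 93.5, (161, 109, 23, 20)) [822. 267.] [823. 268.]
orange (249.9, 107.2, 3947.5, (212, 81, 78, 54)) [869.  20.] [872.  20.]
[[-0.969  0.246 -0.   ]
 [ 0.246  0.969 -0.002]
 [ 0.    -0.002 -1.   ]]
```

Request:
servo_tool:
  increments:
    - {"dx": -43, "dy": -31, "dz": 13, "turn": 7.4}
    - {"dx": -86, "dy": -63, "dz": 26, "turn": 15}
    - {"dx": -128, "dy": -94, "dz": 40, "turn": 22}
    - {"dx": -171, "dy": -125, "dz": 53, "turn": 29.5}
    - {"dx": -214, "dy": -157, "dz": 66, "turn": 37}
    - {"dx": -257, "dy": -188, "dz": 80, "turn": 44}
    - {"dx": -300, "dy": -220, "dz": 93, "turn": 52}
    - {"dx": -342, "dy": -251, "dz": 106, "turn": 59}
  claw: 1
  grip_force: 20

```text
time: 1.15
tool_pos: [436.6, 325.1, 151.2]
ee_rot: [0.598, 0.801, -0.0, 0.0]
contact_force: [0.1, 0.4, 0.3]
finger_gap: 88.0
finger_force: 0.0
```

Run:
```python
from h import *
import time
s=arm.read_state();print(s['time'],s['tool_pos'],s['joint_pos'],R.from_quat(s['ee_rot']).as_matrix().round(3).tolist())
im,k=shot('wrist','w1')
for b in blobs(im,'blue',100): print(b[:4],ray(b[:2],k,40),ray(b[:2],k,20))
print(k[1][:3,3])
```

```text
1.15 [436.61859464 325.1398743  151.17797587] [ 5.94341474e-01  1.10516666e-01  1.99188663e+00 -2.28411619e-05
  1.03921422e+00  3.06266720e-01] [[-0.284, 0.959, -0.0], [0.959, 0.284, -0.0], [-0.0, -0.0, -1.0]]
(257.9, 192.3, 1812.0, (236, 166, 45, 53)) [436.48445131 330.51551616  40.        ] [438.29902659 324.53761359  20.        ]
[414.89094621 401.65275177 278.00065279]
```

View pics/w1.png

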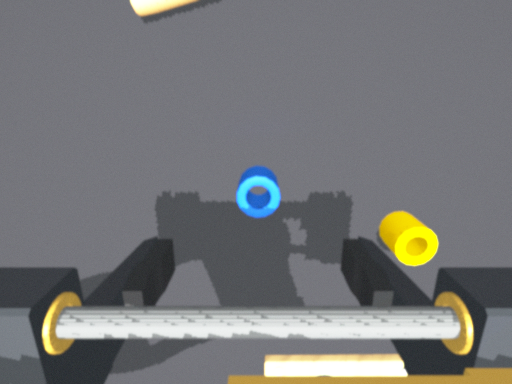

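The wrist view shows the blue sleeve's top ring centred at about (258,196); yellow is at (408,240), clear of the fingers.

```bash
cat >> h.py <<'E'
def ring(im,k,col,z,near,val=190):
    """centre of the bore hole (a dark child contour) and of the bright top ring, as points at z"""
    h=cv2.cvtColor(im,cv2.COLOR_RGB2HSV);m=0
    for a,b in RNG[col]: m=m|cv2.inRange(h,(a,60,val),(b,255,255))
    m[:, :]=cv2.morphologyEx(m,cv2.MORPH_OPEN,np.ones((3,3)))
    cs,_=cv2.findContours(m,cv2.RETR_EXTERNAL,cv2.CHAIN_APPROX_NONE);res=[]
    for c in cs:
        if len(c)>20:
            e=cv2.fitEllipse(cv2.convexHull(c));res.append((np.hypot(e[0][0]-near[0],e[0][1]-near[1]),e))
    e=min(res,key=lambda r:r[0])[1];return e,ray(e[0],k,z)
E
python3 - <<'E'
from h import *
im=cv2.imread('pics/w1.png')[:,:,::-1];k=cam('wrist')
h=cv2.cvtColor(im,cv2.COLOR_RGB2HSV);print(h[160:222:4,258].tolist())
for v in(170,190,210,230):
    e,p=ring(im,k,'blue',40,(258,196),v);print(v,e,p,delta([*p[:2],28]))
E
```

```text
[[120, 14, 124], [111, 45, 137], [108, 215, 203], [108, 210, 204], [100, 179, 255], [92, 149, 255], [98, 173, 255], [120, 10, 123], [113, 18, 129], [108, 201, 197], [108, 221, 200], [108, 208, 201], [108, 210, 216], [104, 197, 254], [107, 199, 247], [103, 20, 89]]
170 ((257.3141784667969, 202.95169067382812), (29.085025787353516, 37.22251510620117), 93.26002502441406) [440.76616309 317.04013787  40.        ] [ -3.12824539   0.9418449  121.33264852]
190 ((258.1488952636719, 205.93963623046875), (22.64504623413086, 32.61793518066406), 87.5306396484375) [442.12276367 314.77376017  40.        ] [ -5.68283703   1.61323964 121.3437679 ]
210 ((257.6333923339844, 210.07969665527344), (13.167671203613281, 30.46584701538086), 91.07582092285156) [442.71693629 311.23275028  40.        ] [ -9.2491302    1.19724938 121.36101066]
230 ((258.0, 210.34642028808594), (11.546479225158691, 28.073789596557617), 90.0) [443.06628198 311.09370134  40.        ] [ -9.48001014   1.49401692 121.36171559]
```

```bash
sed -i "s/'blue':\[(100,128)\]/'blue':[(84,128)]/" h.py
python3 - <<'E'
from h import *
im=cv2.imread('pics/w1.png')[:,:,::-1];k=cam('wrist')
for v in(215,225,235):
    e,p=ring(im,k,'blue',40,(258,196),v);print(v,e,p,delta([*p[:2],28]))
E
```

```text
215 ((257.9371032714844, 195.45407104492188), (42.72117233276367, 44.546791076660156), 93.72340393066406) [439.47951732 323.26774432  40.        ] [  3.21116395   1.44135249 121.30230288]
225 ((257.935546875, 195.63877868652344), (42.038700103759766, 44.470855712890625), 95.97025299072266) [439.52152837 323.11856219  40.        ] [  3.05618582   1.44013316 121.30303076]
235 ((257.88238525390625, 195.57821655273438), (41.3283805847168, 44.329856872558594), 91.16781616210938) [439.46666455 323.155569    40.        ] [  3.10701353   1.39775329 121.3028464 ]
```

Run:
```python
from h import *
for i in range(4):
    s=arm.read_state();print(s['time'],s['tool_pos'],s['joint_velocities'].round(3) if hasattr(s['joint_velocities'],'round') else s['joint_velocities'])
    if i<3: im,k=shot('wrist')
    e,p=ring(im,k,'blue',40,(258,196),225);print(e[0],p)
```

```text
1.2 [438.97962341 320.37111943 149.31775395] [ 0.069 -0.002  0.     0.043  0.046 -0.041]
(256.9169616699219, 189.6763916015625) [437.3603872  327.66939775  40.        ]
1.25 [437.27870111 322.54285638 149.85383647] [ 0.066 -0.012 -0.018  0.051  0.018 -0.016]
(258.4495544433594, 192.78424072265625) [437.36883465 327.72492071  40.        ]
1.3 [436.43065186 324.43411777 150.55929866] [ 0.051 -0.012 -0.015  0.02   0.004 -0.005]
(258.722900390625, 195.04385375976562) [437.31625983 327.83011482  40.        ]
1.35 [435.94920214 325.81379427 151.16428037] [ 0.039 -0.007 -0.013  0.005  0.001 -0.002]
(258.722900390625, 195.04385375976562) [437.31625983 327.83011482  40.        ]
```

Request:
servo_tool:
  increments:
    - {"dx": 0.4, "dy": 1.5, "dz": 30}
    - {"dx": 0.4, "dy": 1.5, "dz": 70}
    - {"dx": 0.4, "dy": 1.5, "dz": 105}
    - {"dx": 0.4, "dy": 1.5, "dz": 121}
    - {"dx": 0.4, "dy": 1.5, "dz": 121}
    - {"dx": 0.4, "dy": 1.5, "dz": 121}
    - {"dx": 0.4, "dy": 1.5, "dz": 121}

```text
invalid input at $.increments[0]: expected keys dx, dy, dz, turn
```

Request:
servo_tool:
  increments:
    - {"dx": 0}
    - {"dx": 0}
    - {"dx": 0}
    - {"dx": 0}
    - {"dx": 0}
    - {"dx": 0}
  claw: -1

```text
invalid input at $.increments[0]: expected keys dx, dy, dz, turn
```

Request:
servo_tool:
  increments:
    - {"dx": 0.4, "dy": 1.5, "dz": 30, "turn": 0}
    - {"dx": 0.4, "dy": 1.5, "dz": 70, "turn": 0}
    - {"dx": 0.4, "dy": 1.5, "dz": 105, "turn": 0}
    - {"dx": 0.4, "dy": 1.5, "dz": 121, "turn": 0}
    - {"dx": 0.4, "dy": 1.5, "dz": 121, "turn": 0}
    - {"dx": 0.4, "dy": 1.5, "dz": 121, "turn": 0}
    - {"dx": 0.4, "dy": 1.5, "dz": 121, "turn": 0}

```text
time: 2.22
tool_pos: [438.3, 328.5, 32.4]
ee_rot: [0.597, 0.803, 0.001, 0.001]
contact_force: [0.9, -0.1, 0.2]
finger_gap: 88.1
finger_force: 0.0
```

Request:
servo_tool:
  increments:
    - {"dx": 0, "dy": 0, "dz": 0, "turn": 0}
    - {"dx": 0, "dy": 0, "dz": 0, "turn": 0}
    - {"dx": 0, "dy": 0, "dz": 0, "turn": 0}
    - {"dx": 0, "dy": 0, "dz": 0, "turn": 0}
    - {"dx": 0, "dy": 0, "dz": 0, "turn": 0}
    - {"dx": 0, "dy": 0, "dz": 0, "turn": 0}
  claw: -1

```text
time: 2.98
tool_pos: [437.1, 327.5, 30.6]
ee_rot: [0.597, 0.803, -0.0, -0.0]
contact_force: [0.1, -0.5, -0.1]
finger_gap: 35.1
finger_force: 20.0
```

Request:
servo_tool:
  increments:
    - {"dx": 0, "dy": 0, "dz": -30, "turn": 0}
    - {"dx": -10, "dy": 4, "dz": -80, "turn": 0}
    - {"dx": -50, "dy": 20, "dz": -120, "turn": 0}
    - {"dx": -95, "dy": 36, "dz": -140, "turn": 0}
    - {"dx": -145, "dy": 54, "dz": -140, "turn": 0}
    - {"dx": -180, "dy": 67, "dz": -140, "turn": 0}
    - {"dx": -190, "dy": 71, "dz": -140, "turn": 0}
    - {"dx": -190, "dy": 71, "dz": -140, "turn": 0}

```text
time: 3.98
tool_pos: [559.7, 165.9, 170.3]
ee_rot: [0.597, 0.802, -0.0, -0.0]
contact_force: [-1.0, -0.0, 0.3]
finger_gap: 35.5
finger_force: 20.0
```

Request:
servo_tool:
  increments:
    - {"dx": 0, "dy": 0, "dz": 0, "turn": 0}
    - {"dx": 0, "dy": 0, "dz": 0, "turn": 0}
    - {"dx": 0, "dy": 0, "dz": 0, "turn": 0}
    - {"dx": 0, "dy": 0, "dz": 0, "turn": 0}

```text
time: 4.47
tool_pos: [559.7, 166.5, 170.8]
ee_rot: [0.596, 0.803, 0.0, 0.0]
contact_force: [0.4, 0.4, -0.4]
finger_gap: 35.4
finger_force: 20.0
```

Run:
```python
from h import *
s=arm.read_state();print(s['time'],s['tool_pos'],s['joint_pos'].round(3),s['finger_gap'])
im,k=shot('wrist','w2')
for c in('red','blue','orange'):
  for b in blobs(im,c,60): print(c,b[:4],ray(b[:2],k,15),ray(b[:2],k,100))
```

```text
4.475 [559.72353817 166.52867079 170.77249056] [ 0.247  0.163  1.892  0.     1.086 -0.047] 35.44728991359222
red (257.9, 363.0, 836.5, (239, 349, 39, 27)) [623.27857238 -38.81796563  15.        ] [597.50975723  45.92135652 100.        ]
blue (257.3, 264.2, 5945.5, (217, 210, 82, 97)) [585.44562169  84.39742161  15.        ] [571.05612411 132.07627144 100.        ]
orange (256.8, 375.9, 71.5, (236, 349, 43, 32)) [627.59528663 -57.5818711   15.        ] [600.52809899  32.80122018 100.        ]
orange (478.0, 359.9, 1214.5, (446, 339, 53, 45)) [864.32154941  38.30820985  15.        ] [766.05232033  99.84967858 100.        ]
orange (470.6, 283.1, 199.0, (442, 254, 70, 53)) [806.26703084 127.39102175  15.        ] [725.45932119 162.13834441 100.        ]
```

View pics/w2.png

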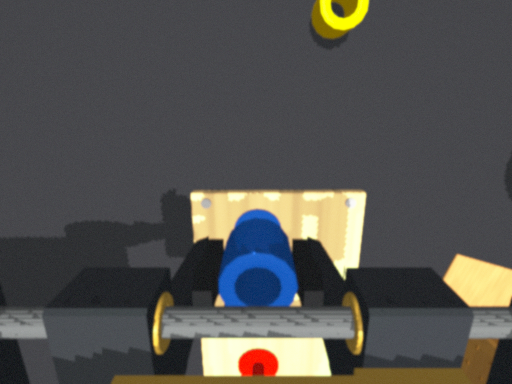

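The board edge runs horizontally in the image (yaw ≈ 16.5°), but the blue pin is hidden behind the held sleeve; I shift the other way.

Request:
servo_tool:
  increments:
    - {"dx": -40, "dy": 0, "dz": 0, "turn": 0}
    - {"dx": -90, "dy": 0, "dz": 0, "turn": 0}
    - {"dx": -125, "dy": 0, "dz": 0, "turn": 0}
    - {"dx": -140, "dy": 0, "dz": 0, "turn": 0}
    - {"dx": -140, "dy": 0, "dz": 0, "turn": 0}
    - {"dx": -140, "dy": 0, "dz": 0, "turn": 0}
    - {"dx": -140, "dy": 0, "dz": 0, "turn": 0}
    - {"dx": -140, "dy": 0, "dz": 0, "turn": 0}

```text
time: 5.52
tool_pos: [600.1, 32.9, 170.7]
ee_rot: [0.596, 0.803, 0.0, -0.0]
contact_force: [0.0, 0.5, -0.4]
finger_gap: 35.5
finger_force: 20.0
```

Run:
```python
from h import *
s=arm.read_state();print(s['time'],s['tool_pos'],s['joint_velocities'])
im,k=shot('wrist','w3')
for c in('red','blue','orange'):
  for b in blobs(im,c,60): print(c,b[:4],ray(b[:2],k,15),ray(b[:2],k,67))
```

```text
5.525 [600.05210299  32.8887521  170.72099471] [-0.00383    -0.00086737 -0.00214205 -0.0015192  -0.00034016 -0.00060923]
blue (257.3, 267.5, 5583.0, (218, 220, 81, 87)) [626.89021082 -52.87890493  15.        ] [617.87739008 -23.03894187  67.        ]
blue (257.3, 81.7, 2386.5, (231, 53, 54, 58)) [574.89114089 119.48851351  15.        ] [575.44801314 117.60669233  67.        ]
orange (481.1, 351.1, 778.0, (462, 338, 38, 30)) [901.66399023 -82.77292498  15.        ] [842.08294362 -47.43139055  67.        ]
orange (275.4, 220.2, 4107.0, (192, 200, 156, 61)) [628.67086136   2.55006893  15.        ] [619.33033708  22.18911371  67.        ]
orange (144.6, 199.3, 1370.0, (120, 176, 51, 49)) [502.20315049 -13.04900777  15.        ] [516.13721879   9.46082634  67.        ]
orange (475.8, 223.9, 11703.5, (410, 119, 102, 189)) [818.49348956  55.68951428  15.        ] [774.21879668  65.5489961   67.        ]
```

View pics/w3.png

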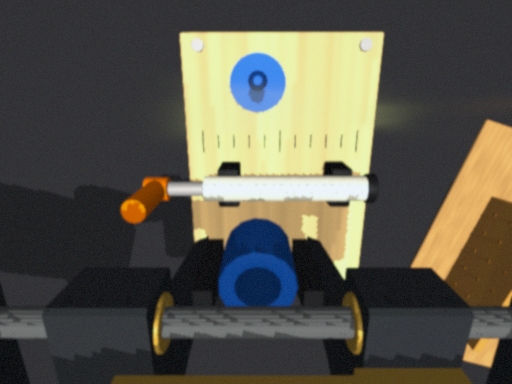

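The blue disc is centred at (258,82) with its pin nearly end-on, the post top is at (134,211), the tube mouth at (204,188), and the held sleeve is at the bottom.

Run:
```python
from h import *
im=cv2.imread('pics/w3.png')[:,:,::-1];k=cam('wrist')
b=[b for b in blobs(im,'blue',60) if b[1]<150][0];e=cv2.fitEllipse(b[4]);print(e)
p=ray(e[0],k,15);print(p)
# pin top: brighter/darker small circle
cv2.imwrite('pics/c3.png',cv2.resize(im[45:120,220:296,::-1],None,fx=6,fy=6,interpolation=cv2.INTER_NEAREST))
print(delta([*p[:2],100]), ray((257.5,79.5),k,67), ray((134,211),k,100), ray((204,188),k,45))
```

```text
((257.31829833984375, 81.66531372070312), (53.42848205566406, 56.9060173034668), 1.7933262586593628)
[575.0057672  119.35518202  15.        ]
[90.19392814  0.99372193 70.76680482] [575.2679454  118.86047387  67.        ] [519.70524758  13.2306579  100.        ] [556.56353997  24.24169793  45.        ]
```

View pics/c3.png

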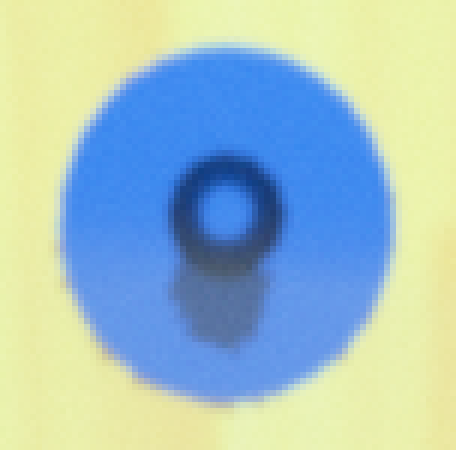

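The crop shows the pin's top at image (257.7,80.2), so the disc and pin top agree within 1 mm on (575.2,119).

Request:
servo_tool:
  increments:
    - {"dx": 30, "dy": 1, "dz": 0, "turn": 0}
    - {"dx": 65, "dy": 1, "dz": 0, "turn": 0}
    - {"dx": 89.5, "dy": 1, "dz": 20, "turn": 0}
    - {"dx": 89.5, "dy": 1, "dz": 45, "turn": 0}
    - {"dx": 89.5, "dy": 1, "dz": 60, "turn": 0}
    - {"dx": 89.5, "dy": 1, "dz": 60, "turn": 0}
    - {"dx": 89.5, "dy": 1, "dz": 60, "turn": 0}
    - {"dx": 89.5, "dy": 1, "dz": 60, "turn": 0}

```text
time: 6.58
tool_pos: [576.4, 117.8, 111.9]
ee_rot: [0.597, 0.802, 0.001, 0.001]
contact_force: [-0.0, -0.7, 0.0]
finger_gap: 35.3
finger_force: 20.0
```

Request:
servo_tool:
  increments:
    - {"dx": 0, "dy": 0, "dz": 10, "turn": 0}
    - {"dx": 0, "dy": 0, "dz": 20, "turn": 0}
    - {"dx": 0, "dy": 0, "dz": 30, "turn": 0}
    - {"dx": 0, "dy": 0, "dz": 35, "turn": 0}
    - {"dx": 0, "dy": 0, "dz": 35, "turn": 0}
    - {"dx": 0, "dy": 0, "dz": 35, "turn": 0}

```text
time: 7.32
tool_pos: [575.7, 118.0, 75.9]
ee_rot: [0.597, 0.803, 0.0, 0.0]
contact_force: [0.1, -0.2, -0.6]
finger_gap: 34.9
finger_force: 20.0
```

No contact; the sleeve is on the pin. Continue down to about 46.

Request:
servo_tool:
  increments:
    - {"dx": 0, "dy": 0, "dz": 10, "turn": 0}
    - {"dx": 0, "dy": 0, "dz": 20, "turn": 0}
    - {"dx": 0, "dy": 0, "dz": 28, "turn": 0}
    - {"dx": 0, "dy": 0, "dz": 29.5, "turn": 0}
    - {"dx": 0, "dy": 0, "dz": 29.5, "turn": 0}
    - {"dx": 0, "dy": 0, "dz": 29.5, "turn": 0}

```text
time: 8.07
tool_pos: [575.7, 118.0, 46.3]
ee_rot: [0.597, 0.803, 0.0, 0.0]
contact_force: [-0.5, -0.4, -1.5]
finger_gap: 35.4
finger_force: 20.0
```

Request:
servo_tool:
  increments:
    - {"dx": 0, "dy": 0, "dz": 0, "turn": 0}
    - {"dx": 0, "dy": 0, "dz": 0, "turn": 0}
    - {"dx": 0, "dy": 0, "dz": 0, "turn": 0}
    - {"dx": 0, "dy": 0, "dz": 0, "turn": 0}
  claw: 0

```text
time: 8.57
tool_pos: [575.5, 118.0, 46.3]
ee_rot: [0.597, 0.803, 0.0, 0.0]
contact_force: [-0.3, -0.1, -0.2]
finger_gap: 43.9
finger_force: 0.0
```

Request:
servo_tool:
  increments:
    - {"dx": 0, "dy": 0, "dz": -35, "turn": 0}
    - {"dx": 0, "dy": 0, "dz": -80, "turn": 0}
    - {"dx": -30, "dy": 0, "dz": -125, "turn": 0}
    - {"dx": -80, "dy": 0, "dz": -150, "turn": 0}
    - {"dx": -130, "dy": 0, "dz": -155, "turn": 0}
    - {"dx": -175, "dy": 0, "dz": -155, "turn": 0}
    - {"dx": -200, "dy": 0, "dz": -155, "turn": 0}
    - {"dx": -200, "dy": 0, "dz": -155, "turn": 0}

```text
time: 9.57
tool_pos: [633.1, -74.6, 200.8]
ee_rot: [0.598, 0.802, -0.0, -0.0]
contact_force: [-0.9, -0.0, 0.7]
finger_gap: 44.0
finger_force: 0.0
```

Request:
servo_tool:
  increments:
    - {"dx": 0, "dy": 0, "dz": 0, "turn": 0}
    - {"dx": 0, "dy": 0, "dz": 0, "turn": 0}
    - {"dx": 0, "dy": 0, "dz": 0, "turn": 0}
    - {"dx": 0, "dy": 0, "dz": 0, "turn": 0}

```text
time: 10.07
tool_pos: [633.0, -72.8, 201.3]
ee_rot: [0.596, 0.803, 0.0, -0.0]
contact_force: [0.3, 0.3, 0.4]
finger_gap: 44.2
finger_force: 0.0
```

Run:
```python
from h import *
s=arm.read_state();print(s['time'],s['tool_pos'],s['joint_velocities'].round(3))
im,k=shot('wrist','w4')
for c in('red','orange'):
  for b in blobs(im,c,200): e=cv2.fitEllipse(b[4]);print(c,b[:4],e,ray(e[0],k,15))
im,k=shot('top')
for b in blobs(im,'blue'): print(b[:4],ray(b[:2],k,35))
```

```text
10.075 [632.98383185 -72.81954796 201.27498156] [-0.007  0.002 -0.001  0.001  0.001 -0.001]
red (256.9, 145.8, 1608.0, (234, 123, 47, 46)) ((256.8486328125, 145.83567810058594), (44.96121597290039, 45.58212661743164), 84.03445434570312) [624.60253019 -43.30491707  15.        ]
orange (176.5, 365.8, 210.0, (162, 345, 22, 39)) ((174.8747100830078, 367.51025390625), (19.48322868347168, 34.72637939453125), 9.729944229125977) [ 605.8086589  -346.30654002   15.        ]
orange (257.0, 145.7, 1797.5, (233, 122, 49, 49)) ((257.01080322265625, 145.66415405273438), (47.69464111328125, 48.0487174987793), 102.14411163330078) [624.70893253 -43.09282053  15.        ]
orange (266.4, 69.9, 977.0, (188, 59, 150, 22)) ((262.1235046386719, 70.37144470214844), (20.993785858154297, 133.8592071533203), 94.69326782226562) [608.98375884  25.74267994  15.        ]
orange (140.5, 44.3, 1335.5, (115, 24, 54, 40)) ((141.17105102539062, 44.240665435791016), (30.364177703857422, 60.32794952392578), 114.65840148925781) [496.64539599  15.07613081  15.        ]
orange (464.1, 159.3, 22237.0, (375, 0, 137, 279)) ((461.0440979003906, 173.96925354003906), (121.72823333740234, 310.32684326171875), 11.170429229736328) [835.22420677 -10.21090776  15.        ]
(221.2, 194.8, 136.5, (215, 188, 14, 15)) [570.62175203 116.12564428  35.        ]
(475.9, 175.2, 2180.0, (453, 136, 59, 75)) [ 620.86382687 -705.73789945   35.        ]
```

View pics/w4.png

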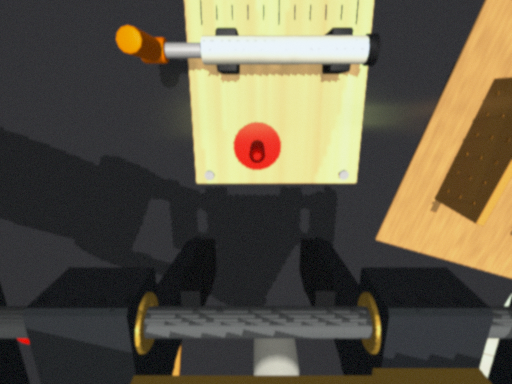

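The red disc is at (257,146) → (624.6,-43.3); its distance from the blue pin (169.7 mm) matches. On to the red sleeve.

Request:
servo_tool:
  increments:
    - {"dx": -20, "dy": -30, "dz": 5, "turn": 0}
    - {"dx": -47, "dy": -68, "dz": 12, "turn": 0}
    - {"dx": -77, "dy": -112, "dz": 20, "turn": 0}
    - {"dx": -107, "dy": -156, "dz": 30, "turn": 0}
    - {"dx": -137, "dy": -200, "dz": 40, "turn": 0}
    - {"dx": -165, "dy": -240, "dz": 48, "turn": 0}
    - {"dx": -180, "dy": -262, "dz": 50, "turn": 0}
    - {"dx": -180, "dy": -262, "dz": 50, "turn": 0}
  claw: 1

```text
time: 11.18
tool_pos: [432.9, -322.5, 151.1]
ee_rot: [0.598, 0.802, -0.0, -0.0]
contact_force: [-0.4, 0.4, 0.2]
finger_gap: 88.3
finger_force: 0.0
```

Request:
servo_tool:
  increments:
    - {"dx": 0, "dy": 0, "dz": 0, "turn": 0}
    - {"dx": 0, "dy": 0, "dz": 0, "turn": 0}
    - {"dx": 0, "dy": 0, "dz": 0, "turn": 0}
    - {"dx": 0, "dy": 0, "dz": 0, "turn": 0}

```text
time: 11.68
tool_pos: [434.5, -320.9, 151.3]
ee_rot: [0.596, 0.803, 0.0, 0.0]
contact_force: [0.3, -0.5, 0.4]
finger_gap: 88.3
finger_force: 0.0
```

Run:
```python
from h import *
s=arm.read_state();print(s['time'],s['tool_pos'],s['joint_velocities'].round(3))
im,k=shot('wrist','w5')
for b in blobs(im,'red',200):
    x,y,w,h=b[3];print(b[:4])
    c=(x+w/2-.5,y+h-.5-.475*w);p=ray(c,k,40);print('bottom-of-blob est',c,p,delta([*p[:2],30]))
hs=cv2.cvtColor(im,cv2.COLOR_RGB2HSV);x=int(b[0]);print(hs[b[3][1]-4:b[3][1]+b[3][3]+4:3,x].tolist())
for v in(225,240):
    e,p=ring(im,k,'red',40,b[:2],v);print(v,e,p,delta([*p[:2],30]))
```

```text
11.675 [ 434.46898529 -320.91550058  151.2581805 ] [-0.005  0.001  0.002  0.     0.001 -0.003]
(256.8, 188.8, 1830.0, (235, 162, 45, 53))
bottom-of-blob est (257.0, 193.125) [ 433.83703374 -316.44519751   40.        ] [  4.5199572    0.80771696 121.23716893]
[[116, 16, 129], [176, 62, 148], [1, 218, 230], [2, 226, 235], [1, 223, 236], [4, 163, 255], [5, 160, 255], [4, 209, 255], [0, 144, 244], [125, 12, 128], [113, 15, 132], [178, 126, 182], [0, 223, 229], [2, 233, 224], [1, 227, 224], [1, 213, 212], [1, 207, 255], [3, 217, 255], [1, 213, 255], [178, 95, 129], [113, 23, 90]]
225 ((257.3337097167969, 189.4978485107422), (44.09252166748047, 50.49506378173828), 3.686221122741699) [ 433.21628325 -313.45993769   40.        ] [  7.55724707   1.07600344 121.23706734]
240 ((257.0085754394531, 192.22108459472656), (42.89725112915039, 44.21348190307617), 102.5408935546875) [ 433.62470948 -315.71640112   40.        ] [  5.27901737   0.81502716 121.23714169]
```

View pics/w5.png

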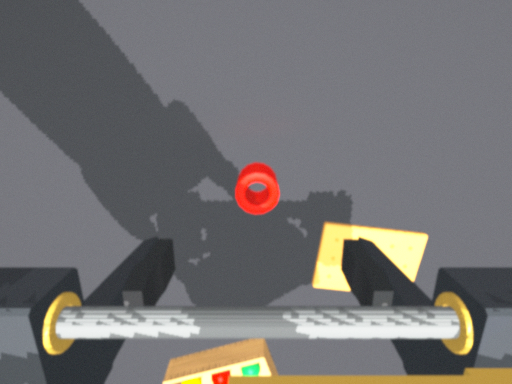

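The red sleeve's ring is centred near (257,192.5); the wall panel's edge at (315,260) is near the right finger, so I narrow the opening.

Request:
servo_tool:
  increments:
    - {"dx": 5, "dy": 0.8, "dz": 30, "turn": 0}
    - {"dx": 5, "dy": 0.8, "dz": 70, "turn": 0}
    - {"dx": 5, "dy": 0.8, "dz": 105, "turn": 0}
    - {"dx": 5, "dy": 0.8, "dz": 120.5, "turn": 0}
    - {"dx": 5, "dy": 0.8, "dz": 120.5, "turn": 0}
    - {"dx": 5, "dy": 0.8, "dz": 120.5, "turn": 0}
    - {"dx": 5, "dy": 0.8, "dz": 120.5, "turn": 0}
  claw: 0.36

```text
time: 12.6
tool_pos: [434.5, -317.3, 32.3]
ee_rot: [0.597, 0.803, -0.0, 0.002]
contact_force: [0.5, -0.1, 1.4]
finger_gap: 59.9
finger_force: 0.0
```

Request:
servo_tool:
  increments:
    - {"dx": 0, "dy": 0, "dz": 0, "turn": 0}
    - {"dx": 0, "dy": 0, "dz": 0, "turn": 0}
    - {"dx": 0, "dy": 0, "dz": 0, "turn": 0}
    - {"dx": 0, "dy": 0, "dz": 0, "turn": 0}
    - {"dx": 0, "dy": 0, "dz": 0, "turn": 0}
  claw: -1

```text
time: 13.22
tool_pos: [433.4, -316.5, 31.0]
ee_rot: [0.597, 0.803, -0.0, 0.0]
contact_force: [-1.8, -0.7, 3.1]
finger_gap: 34.4
finger_force: 20.0
```

Request:
servo_tool:
  increments:
    - {"dx": 0, "dy": 0, "dz": -30, "turn": 0}
    - {"dx": 0, "dy": 0, "dz": -75, "turn": 0}
    - {"dx": 20, "dy": 25, "dz": -110, "turn": 0}
    - {"dx": 50, "dy": 62, "dz": -120, "turn": 0}
    - {"dx": 85, "dy": 107, "dz": -120, "turn": 0}
    - {"dx": 120, "dy": 151, "dz": -120, "turn": 0}
    - {"dx": 155, "dy": 196, "dz": -120, "turn": 0}
    - {"dx": 185, "dy": 234, "dz": -120, "turn": 0}

```text
time: 14.22
tool_pos: [604.9, -69.8, 150.3]
ee_rot: [0.596, 0.803, -0.0, -0.0]
contact_force: [-0.5, -0.3, -0.9]
finger_gap: 34.6
finger_force: 20.0
```

Request:
servo_tool:
  increments:
    - {"dx": 16, "dy": 20, "dz": 0, "turn": 0}
    - {"dx": 22, "dy": 27.7, "dz": 10, "turn": 0}
    - {"dx": 22, "dy": 27.7, "dz": 30, "turn": 0}
    - {"dx": 22, "dy": 27.7, "dz": 39, "turn": 0}
    - {"dx": 22, "dy": 27.7, "dz": 39, "turn": 0}
    - {"dx": 22, "dy": 27.7, "dz": 39, "turn": 0}
    - {"dx": 22, "dy": 27.7, "dz": 39, "turn": 0}

```text
time: 15.1
tool_pos: [624.8, -43.2, 112.5]
ee_rot: [0.597, 0.802, 0.0, 0.001]
contact_force: [0.3, 0.5, -0.1]
finger_gap: 34.7
finger_force: 20.0
```

Run:
```python
from h import *
s=arm.read_state();print(s['time'],s['tool_pos'],s['joint_velocities'].round(3));print(delta([624.7,-43.3,75]))
```

```text
15.1 [624.77383282 -43.21777468 112.52667664] [ 0.005 -0.004 -0.002 -0.    -0.     0.001]
[-3.47862882e-02 -1.43110582e-01  3.75265504e+01]
```

Request:
servo_tool:
  increments:
    - {"dx": 0, "dy": 0, "dz": 10, "turn": 0}
    - {"dx": 0, "dy": 0, "dz": 20, "turn": 0}
    - {"dx": 0, "dy": 0, "dz": 30, "turn": 0}
    - {"dx": 0, "dy": 0, "dz": 36, "turn": 0}
    - {"dx": 0, "dy": 0, "dz": 36, "turn": 0}
    - {"dx": 0, "dy": 0, "dz": 36, "turn": 0}

```text
time: 15.85
tool_pos: [624.6, -42.7, 75.9]
ee_rot: [0.597, 0.803, 0.0, 0.0]
contact_force: [-0.2, -0.2, -0.1]
finger_gap: 34.5
finger_force: 20.0
```

Request:
servo_tool:
  increments:
    - {"dx": 0, "dy": 0, "dz": 10, "turn": 0}
    - {"dx": 0, "dy": 0, "dz": 20, "turn": 0}
    - {"dx": 0, "dy": 0, "dz": 28, "turn": 0}
    - {"dx": 0, "dy": 0, "dz": 29.5, "turn": 0}
    - {"dx": 0, "dy": 0, "dz": 29.5, "turn": 0}
    - {"dx": 0, "dy": 0, "dz": 29.5, "turn": 0}

```text
time: 16.6
tool_pos: [624.3, -42.8, 46.0]
ee_rot: [0.597, 0.803, -0.0, -0.0]
contact_force: [0.4, 0.2, 0.7]
finger_gap: 34.0
finger_force: 20.0
```

Request:
servo_tool:
  increments:
    - {"dx": 0, "dy": 0, "dz": 0, "turn": 0}
    - {"dx": 0, "dy": 0, "dz": 0, "turn": 0}
    - {"dx": 0, "dy": 0, "dz": 0, "turn": 0}
    - {"dx": 0, "dy": 0, "dz": 0, "turn": 0}
  claw: 0

```text
time: 17.1
tool_pos: [624.4, -42.8, 46.3]
ee_rot: [0.597, 0.803, 0.0, 0.0]
contact_force: [0.1, -1.1, 0.2]
finger_gap: 44.1
finger_force: 0.0
```

Request:
servo_tool:
  increments:
    - {"dx": 0, "dy": 0, "dz": -35, "turn": 0}
    - {"dx": 0, "dy": 0, "dz": -80, "turn": 0}
    - {"dx": 0, "dy": 0, "dz": -125, "turn": 0}
    - {"dx": -25, "dy": 0, "dz": -155, "turn": 0}
    - {"dx": -50, "dy": 0, "dz": -175, "turn": 0}
    - {"dx": -50, "dy": 0, "dz": -175, "turn": 0}
    - {"dx": -50, "dy": 0, "dz": -175, "turn": 0}
    - {"dx": -50, "dy": 0, "dz": -175, "turn": 0}

```text
time: 18.1
tool_pos: [637.5, -89.6, 219.3]
ee_rot: [0.596, 0.803, -0.001, -0.002]
contact_force: [0.1, 0.3, -0.4]
finger_gap: 44.2
finger_force: 0.0
```

Run:
```python
from h import *
s=arm.read_state();print(s['time'],s['tool_pos'],s['joint_velocities'].round(3))
im,k=shot('wrist','w6')
print('expected ring centre px seated', proj([624.7,-43.3,55],k))
for v in(225,240):
    e,p=ring(im,k,'red',55,proj([624.7,-43.3,55],k),v);print(v,e,p)
print(proj([519.6,13.3,100],k))
```

```text
18.1 [637.53069056 -89.63128263 219.32811451] [ 0.002  0.001 -0.003 -0.002 -0.    -0.001]
expected ring centre px seated [257.93498138 130.96876549]
225 ((258.0322265625, 126.67240905761719), (43.71470260620117, 44.34894943237305), 133.91354370117188) [623.66332029 -39.55470244  55.        ]
240 ((251.7430877685547, 142.0793914794922), (5.749410152435303, 17.456172943115234), 121.58165740966797) [622.12251833 -54.72830147  55.        ]
[137.83728831  15.72451095]
```

View pics/w6.png

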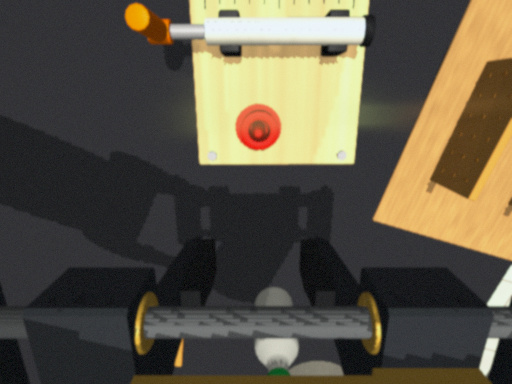

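The red sleeve stands round its pin at (258,127) on the board, upright; the post's top at (137,16) is where predicted. Now the handle.

Request:
servo_tool:
  increments:
    - {"dx": 20, "dy": -13, "dz": 0, "turn": 0}
    - {"dx": 55, "dy": -35, "dz": 10, "turn": 0}
    - {"dx": 95, "dy": -60, "dz": 30, "turn": 0}
    - {"dx": 122, "dy": -77, "dz": 60, "turn": 0}
    - {"dx": 132, "dy": -84, "dz": 85, "turn": 0}
    - {"dx": 132, "dy": -84, "dz": 89, "turn": 0}
    - {"dx": 132, "dy": -84, "dz": 89, "turn": 0}
    - {"dx": 132, "dy": -84, "dz": 89, "turn": 0}

```text
time: 19.15
tool_pos: [521.8, 11.2, 133.5]
ee_rot: [0.597, 0.802, 0.001, 0.001]
contact_force: [-0.8, 0.3, -0.4]
finger_gap: 44.4
finger_force: 0.0
```

Request:
servo_tool:
  increments:
    - {"dx": 0, "dy": 0, "dz": 20, "turn": 0}
    - {"dx": 0, "dy": 0, "dz": 40, "turn": 0}
    - {"dx": 0, "dy": 0, "dz": 48, "turn": 0}
    - {"dx": 0, "dy": 0, "dz": 48, "turn": 0}
    - {"dx": 0, "dy": 0, "dz": 48, "turn": 0}
    - {"dx": 0, "dy": 0, "dz": 48, "turn": 0}

```text
time: 19.9
tool_pos: [521.0, 11.5, 85.2]
ee_rot: [0.597, 0.803, 0.0, 0.001]
contact_force: [0.3, -0.5, 0.1]
finger_gap: 43.9
finger_force: 0.0
```

Request:
servo_tool:
  increments:
    - {"dx": 0, "dy": 0, "dz": 0, "turn": 0}
    - {"dx": 0, "dy": 0, "dz": 0, "turn": 0}
    - {"dx": 0, "dy": 0, "dz": 0, "turn": 0}
    - {"dx": 0, "dy": 0, "dz": 0, "turn": 0}
    - {"dx": 0, "dy": 0, "dz": 0, "turn": 0}
  claw: -1
  grip_force: 35

```text
time: 20.52
tool_pos: [518.2, 11.0, 84.1]
ee_rot: [0.596, 0.803, -0.002, -0.002]
contact_force: [-5.4, -2.8, 5.7]
finger_gap: 16.9
finger_force: 35.0
```

Run:
```python
from h import *
s=arm.read_state();print(s['time'],s['tool_pos'],s['contact_force'],s['finger_gap'],s['joint_velocities'].round(3))
d=np.array([575.2-624.7,119+43.3]);d/=np.hypot(*d);x=np.array([d[1],-d[0]]);Rm=R.from_quat(s['ee_rot']).as_matrix()
print('jig x',x,'60 mm pull in tool axes',Rm.T@[*(-60*x),0])
im,k=shot('top')
for c in('red','blue','yellow'):
  for b in blobs(im,c): print(c,b[:4])
```

```text
20.525 [518.19508331  11.0268358   84.10096095] [-5.40754462 -2.79137757  5.68829068] 16.85959769814626 [ 0.001 -0.001  0.001 -0.    -0.     0.   ]
jig x [0.95650242 0.2917244 ] 60 mm pull in tool axes [ -0.19293349 -59.99898454   0.29091447]
red (425.5, 227.5, 23.0, (423, 225, 6, 6))
red (434.0, 221.3, 26.0, (431, 219, 7, 6))
blue (219.7, 195.0, 98.0, (215, 188, 11, 15))
blue (476.0, 175.2, 2185.0, (453, 136, 59, 75))
yellow (432.8, 236.0, 25.5, (430, 233, 7, 7))
yellow (156.6, 193.8, 104.5, (151, 188, 13, 13))
yellow (498.5, 186.0, 146.0, (485, 178, 27, 15))
yellow (169.6, 112.4, 296.5, (160, 103, 20, 20))
```

Request:
servo_tool:
  increments:
    - {"dx": 0, "dy": -8, "dz": 0, "turn": 0}
    - {"dx": 0, "dy": -18, "dz": 0, "turn": 0}
    - {"dx": 0, "dy": -28, "dz": 0, "turn": 0}
    - {"dx": 0, "dy": -38, "dz": 0, "turn": 0}
    - {"dx": 0, "dy": -48, "dz": 0, "turn": 0}
    - {"dx": 0, "dy": -56, "dz": 0, "turn": 0}
    - {"dx": 0, "dy": -60, "dz": 0, "turn": 0}
    - {"dx": 0, "dy": -60, "dz": 0, "turn": 0}

```text
time: 21.58
tool_pos: [464.9, -5.3, 84.3]
ee_rot: [0.597, 0.802, 0.002, 0.002]
contact_force: [8.6, 1.9, -9.8]
finger_gap: 17.1
finger_force: 35.0
```

Request:
servo_tool:
  increments:
    - {"dx": 0, "dy": 0, "dz": 0, "turn": 0}
    - {"dx": 0, "dy": 0, "dz": 0, "turn": 0}
    - {"dx": 0, "dy": 0, "dz": 0, "turn": 0}
    - {"dx": 0, "dy": 0, "dz": 0, "turn": 0}

```text
time: 22.08
tool_pos: [465.2, -5.2, 84.3]
ee_rot: [0.597, 0.802, 0.002, 0.002]
contact_force: [9.1, 3.9, -10.8]
finger_gap: 17.1
finger_force: 35.0
```

Run:
```python
from h import *
s=arm.read_state();print(s['time'],s['tool_pos'],s['contact_force'],s['finger_gap'],s['finger_force'])
x=np.array([.9565,.2917]);print('pulled',-(s['tool_pos'][:2]-[518.2,11.03])@x)
im,k=shot('wrist','w7');im2,k2=shot('scene')
K,C=k2;u,v=proj([560,25,45],k2).astype(int);
cr=cv2.resize(im2[v-50:v+50,u-60:u+60,::-1],None,fx=4,fy=4,interpolation=cv2.INTER_CUBIC)
w=im[:,:,::-1];cv2.imwrite('pics/j7.png',np.hstack([cr[:384],cv2.resize(w,(320,240)) if 0 else w[:, 192:384][:384]])[:, :800])
```

```text
22.075 [465.18004407  -5.18957492  84.25054117] [  9.06594589   3.89285544 -10.84049721] 17.092350385328487 35.01743981614709
pulled 55.444837850998894
```

View pics/j7.png

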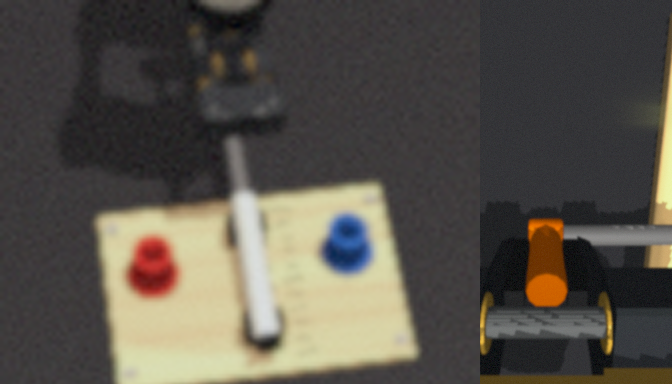

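Both sleeves are seated on their own pins in the scene crop; the post is centred in the grip. The rod needs another ~4.5 mm.

Request:
servo_tool:
  increments:
    - {"dx": 0, "dy": -2.5, "dz": 0, "turn": 0}
    - {"dx": 0, "dy": -4.8, "dz": 0, "turn": 0}
    - {"dx": 0, "dy": -4.8, "dz": 0, "turn": 0}
    - {"dx": 0, "dy": -4.8, "dz": 0, "turn": 0}
    - {"dx": 0, "dy": -4.8, "dz": 0, "turn": 0}
    - {"dx": 0, "dy": -4.8, "dz": 0, "turn": 0}

```text
time: 22.92
tool_pos: [460.7, -6.5, 84.3]
ee_rot: [0.597, 0.802, 0.002, 0.002]
contact_force: [9.2, 2.3, -9.6]
finger_gap: 17.0
finger_force: 35.0
```

Run:
```python
from h import *
s=arm.read_state();print(s['time'],s['tool_pos'],s['contact_force'],s['finger_gap'],s['finger_force'])
x=np.array([.9565,.2917]);print('pulled',-(s['tool_pos'][:2]-[518.2,11.03])@x)
im,k=shot('wrist','w8')
h=cv2.cvtColor(im,cv2.COLOR_RGB2HSV);g=cv2.inRange(h,(40,70,40),(85,255,255))
n,l,st,c=cv2.connectedComponentsWithStats(g);print([ (t.tolist(),q.round(1).tolist()) for t,q in zip(st,c) if 8<t[4]<5000])
for t in st:
    if 8<t[4]<5000:
        v=t[1]+t[3]/2
        a,b=ray((t[0]-.5,v),k,50),ray((t[0]+t[2]-.5,v),k,50);print('visible band mm',(b-a)[:2]@x, a[:2],b[:2])
```

```text
22.925 [460.71111394  -6.53837815  84.28039713] [ 9.23005256  2.31701109 -9.63285216] 16.976860119002847 35.01930881291628
pulled 60.112815417607706
[([419, 223, 16, 24, 265], [427.4, 234.4])]
visible band mm 9.149461290423979 [548.67296553  23.50664943] [557.44603085  26.10529296]
```

The rod is out 60 mm by the arm's reading. The green band shows about 9 mm, as the camera's oblique look past the mouth rim should give (within ±2.5 mm of the mark). Everything is steady, so I hand in.

```bash
python3 -c "
from plant import arm
print(arm.close_job())"
```

```text
the job is handed in; nothing more can be done
None
```

The red and blue sleeves are down on their own pins and let go, and the gripper is holding the gauge rod about 60 mm out, with the green band at the tube's mouth; I handed the job in at about 23 s, and it returned no verdict.

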